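# Candle the duck egg

## Task

Candle the duck egg, the bigger of the two eggs in the front row of the egg drawer: pull the drawer out to its stop and leave it open, lift the duck egg out, and hold it up in the air in front of the candling lamp, its blunt end facing the rubber ring squarely and centred on it, about 12 mm off the ring and not touching the lamp. Leave the hen eggs standing in their pockets, the lamp aimed as it is and the things around undisturbed. Finish while holding the egg still there: do not let go or put it down.

Things in the scene. Friction and masses are not known exactly. Their poses are not given: they have to be found in the camera images.
- egg_box: White plastic egg box, fixed to the table, 140 (x) x 196 (y) x 104 mm high, walls 4 mm, open at the front (-x, toward the robot). Origin: centre of its underside; x points into the box, y to its left, z up. A grey drawer slides out of its front along its -x; the drawer's front panel is 7 mm thick with its top 72 mm above the table, its sides do not rise above the pocket plate.
- egg_drawer (a joint): Drawer travel in m: 0 shut (at the start), 0.12 fully out at its stop; friction about 1.2 N plus a little damping, it stays where it is left.
- drawer_handle (a point): Middle of the drawer's steel handle bar: a round bar 10 mm thick along y, straight for 68 mm, 48 mm in front of the drawer's front panel and 84 mm above the table, free above and below. Axes as the egg box; moves with the drawer.
- duck_egg: The duck egg, loose, 70 g, 48 mm thick at its widest (30 mm from its blunt end), 68 mm long; a plain pale egg clearly bigger than the hen eggs. Origin: the very end of its blunt end; its z axis runs from there to the pointed end. It stands blunt end down in its pocket, its blunt end about 11 mm below the plate top. At the start it is under the roof of the box, in the front row.
- duck_egg_tip (a point): The very end of the duck egg's pointed end, 68 mm along its z axis from the blunt end.
- hen_egg_a: Hen egg, loose, 42 mm thick, 60 mm long, standing in the other outer pocket of the front row. Origin: its lower end; z up.
- hen_egg_b: Hen egg like hen_egg_a, in the middle pocket of the back row.
- candler: Candling lamp on the table right of the cash tin, its heavy foot fixed: round foot 86 mm across, a fork 78 mm wide that holds a tilting lamp head (61 mm thick, 95 mm long), clamping knobs at both sides out to 48 mm from the middle, about 150 mm high in all. Origin: centre of the foot's underside; its front is -x.
- candler_port (a point): Centre of the outer face of the lamp's black rubber ring (45 mm across, hole 28 mm). The z axis points straight out of the port along the light, obliquely up and to the front, 0.42 to 0.70 rad from vertical; the y axis is level. The head is clamped stiffly at this tilt but a hard push shifts it.
- calculator: Desk calculator lying on the table in front of the cash tin, 110 x 68 x 17 mm, loose. Origin: centre of its underside.
- marker: Marker pen lying on the table, 135 mm long, 17 mm thick, loose. Origin: its middle, on the table.
- pocket_plate (a point): Centre of the top of the drawer's pocket plate, 36 mm above the table; moves with the drawer, axes as the egg box. Six round pockets (36 mm holes): front row at x = -30 mm, back row at x = +30 mm, front panel's inner face at x = -70 mm, columns at y = -58, 0, +58 mm. Front row: duck egg and one hen egg in the left and right pockets, in either order, the middle one empty.

How it is judged:
By the outcome, as a careful person would: the job done as asked, in the order asked, and still so for the second after the job is handed in, while the arm keeps its last pose, push and grip.
It also fails if it takes over 51 s, if anything falls off the work surface, if the arm or the gripper's body presses on something with over 40 N, if the wrist force passes 120 N, or if a joint passes its speed limit or range.

## Robot

A 6-joint arm with a two-finger parallel gripper is mounted at the origin on a cart in front of the work surface, level with it; the furniture and walls round the work are solid. World frame = base frame: x ahead of the robot, y to its left, z up, the work surface at z = 0. Lengths are in m, angles in rad, forces in N, time in s.
With the tool pointing down it reaches from about 0.375 to 0.9 m from the base axis. Payload 3.1 kg.
Tool frame: the origin (TCP) lies between the finger pads; the fingertips stand 17 mm ahead of it and the grasp point (between the pads) lies 2 mm behind it; z points along the fingers, y is the line along which they close (so a half turn about z gives the same grasp; the last joint's range is limited). The gripper opens to 85 mm and grips with 20 to 120 N. Pads are 22 mm wide; open, the fingers measure 114 mm over their backs; the gripper's body (76 mm by 85 mm) begins 54 mm behind the grasp point. The pads swing forward as they close: fully open they stand 13 mm farther back than shut.
Start: joints at [-1.474, 0.527, 1.433, -0, 1.181, -0.178], TCP at [0.17, -0.601, 0.248] pointing down, gripper open.
Joint ranges: [-3.08, 3.08], [-0.75, 2.2], [0.22, 2.44], [-1.43, 4.57], [0, 2.65], [-2.85, 2.85]. Speed limits (rad/s): [2.79, 2.79, 3.14, 3.14, 3.14, 3.14].

## Interface

Orientations are given as a unit quaternion [x, y, z, w].
In Python, from station import sense, vision, order gives the robot as it stands.
- The arm moves only by the shell command python3 -m crank 'ROWS' [OPENING] [FORCE]. ROWS is JSON, a list of rows, each an object with "dp": the shift along the world's x, y, z in units of 30 mm (1.0 is 30 mm), a list of three; "angular": the turn, a rotation vector about the world's x, y, z in degrees, a list of three. In form: [{"dp": [dx, dy, dz], "angular": [ax, ay, az]}, ...]. A call has 1 to 20 rows; each row shifts and turns the commanded pose from where the row before left it; what a row does not reach is not made up. A row lasts 1/10 s, in which the tool goes at most 50 mm and 8.59 degrees, less where a joint would pass 70% of its speed; a pose out of reach is approached as far as the arm can. A call is refused whole if a number of a shift passes 1 or a number of a turn 8.59, either way. A call with a gripper value outside its range is refused whole. OPENING is the closure, from 0 (fully open) to 1 (shut), set as the call begins (- or left out, the last holds). The fingers move at their own pace and stop on an object; FORCE is the grip in N (left out, the last holds). Time passes only in rows, so rows that do not move let the fingers close. It gives the time, the measured TCP pose, the force, the opening and the grip force at its end, in the units of the state.
- sense(): the state, without advancing time (a new reading comes with each control period).
- vision.snapshot(name): name is "side" or "top" or "wrist"; returns a dict with "image" (420x560x3 uint8, blue, green, red), "range_z" (420x560 float32, m along the optical axis (not along the pixel's ray), 0 where there is no reading), "mtx" (3x3 intrinsics, pixels), "pose" (4x4, takes a point from camera to world coordinates); the wrist camera has in their place "mount" (4x4, takes a point from camera to tool coordinates, whose origin is the TCP and whose axes are the flange's). Camera axes: x right, y down, z forward; pixel columns grow to the right and rows downward; lengths in m; the calibration is good to about 2 mm. The wrist camera is an equidistant fisheye: a pixel r from the principal point sees the ray r / f radians off the axis. A picture is of the moment at which its call begins: read the wrist's pose just before it.
- order.sign_off(): hands the job in; it is judged then, once.
The state is a dict: "t": time; "q": joint angles; "qd": joint speeds; "tau": joint torques, N m; "tcp_pos": TCP position; "tool_rot": TCP orientation; "force": force on the tool from outside, world axes, zero at the start; "ft_torque": the same for the moment, N m; "finger_gap": opening from 0.0 (shut) to 1.0 (fully open); "gripper_force": force on a finger pad.
Only numpy, scipy, OpenCV 4.12 (cv2) and the standard library are available. Lean on these libraries where they do the work, as an engineer would, in place of code of your own. Each camera call takes 0.05 s, during which the arm holds its last target. There are 200 camera calls.

## Working session

There is one attempt and no reset: what is moved stays moved. The work goes in short steps, Python scripts to look and compute and a shell command to move; the robot and the scene stay as the last step left them, time stands still between calls to the robot, and variables do not carry over. Pictures are saved under pics/ and viewed, at most 11 in all, crops included, and the job is handed in when it is done.

```bash
mkdir -p pics
cat > h.py <<'E'
import numpy as np, cv2
from station import sense, vision, order
from scipy.spatial.transform import Rotation as R
def cloud(s):
    K=s['mtx'];z=s['range_z'];v,u=np.mgrid[:z.shape[0],:z.shape[1]]
    P=np.stack([(u-K[0,2])/K[0,0]*z,(v-K[1,2])/K[1,1]*z,z],-1)
    W=P@s['pose'][:3,:3].T+s['pose'][:3,3]; W[z==0]=np.nan
    return W
E
python3 - <<'E'
from h import *
print(sense())
for n in('side','top'):
    s=vision.snapshot(n);cv2.imwrite(f'pics/{n}0.png',s['image']);np.save(f'{n}0.npy',cloud(s));print(s['mtx'],s['pose'])
E
```

```text
{'t': 0.0, 'q': array([-1.47348500e+00,  5.28459958e-01,  1.43391903e+00,  2.04467504e-05,
        1.18140550e+00, -1.78498683e-01]), 'qd': array([-0.00173557,  0.00089292, -0.00149433, -0.00045582, -0.00106088,
       -0.00200893]), 'tau': array([-5.95218644e-04, -4.42348123e+01, -1.78023237e+01, -2.66084471e-04,
        8.42492067e-03, -7.87502074e-06]), 'tcp_pos': array([ 0.17017031, -0.60067156,  0.24733208]), 'tool_rot': array([ 9.90506105e-01,  1.37464376e-01,  5.39211906e-05, -1.09463288e-03]), 'force': array([-0.28057655,  0.17332641, -0.27003134]), 'ft_torque': array([-0.04456816,  0.01577198,  0.01772894]), 'gripper_force': 0.0, 'finger_gap': 0.9995222823645447}
[[501.49436013   0.         266.75921572]
 [  0.         501.49436013 214.59211745]
 [  0.           0.           1.        ]] [[-9.20766030e-01 -1.69074693e-01  3.51573132e-01  1.49301123e-01]
 [-3.90114883e-01  3.97798467e-01 -8.30401564e-01  9.20772935e-01]
 [ 5.44636987e-04 -9.01759462e-01 -4.32237869e-01  6.01582774e-01]
 [ 0.00000000e+00  0.00000000e+00  0.00000000e+00  1.00000000e+00]]
[[450.93377489   0.         286.38119881]
 [  0.         450.93377489 211.11483855]
 [  0.           0.           1.        ]] [[-0.01046588 -0.99730086  0.07267363  0.46817795]
 [-0.99992285  0.01092419  0.00591172 -0.01433915]
 [-0.00668966 -0.07260616 -0.99733825  1.22401239]
 [ 0.          0.          0.          1.        ]]
```

View pics/side0.png

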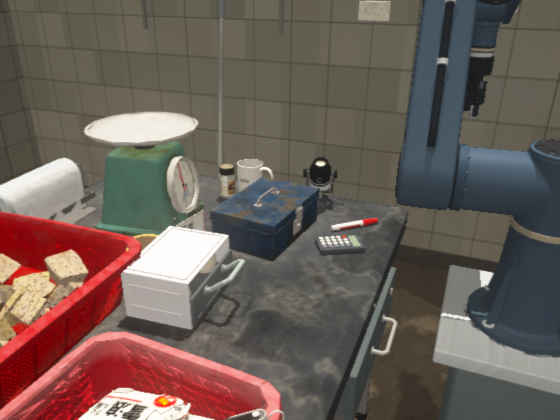

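View pics/top0.png

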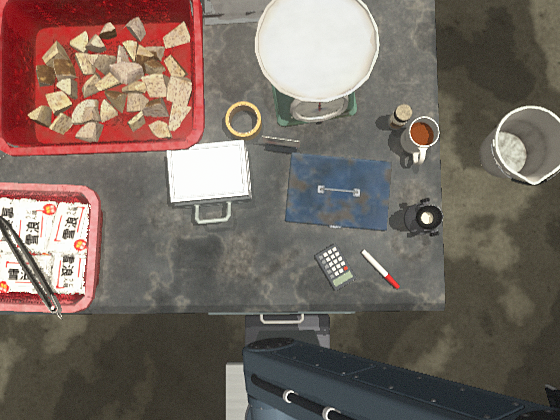

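The side view shows the shut white box at (175,275) with its handle at (232,272), and the lamp at (320,175). In the top view the box is at (209,172), the handle bar at (212,220) and the lamp port at (427,217). Next I'll measure these.

Run:
```python
from h import *
T=np.load('top0.npy');S=np.load('side0.npy')
P=T[130:215,155:260].reshape(-1,3);m=np.abs(P[:,2]-.104)<.008;B=P[m]
r=cv2.minAreaRect(B[:,:2].astype(np.float32)*1000);print('box',r,B[:,2].mean(),cv2.boxPoints(r))
P=T[200:232,185:240].reshape(-1,3);m=(P[:,2]>.07)&(P[:,2]<.1)&(P[:,0]<B[:,0].min()-.012);H=P[m]
print('handle',m.sum(),H.min(0),H.max(0))
far=H[H[:,0]<H[:,0].min()+.03];print(np.polyfit(far[:,1],far[:,0],1),far.mean(0))
P=T[190:245,395:450].reshape(-1,3);L=P[(P[:,2]>.02)];print('lamp',L.min(0),L.max(0),len(L))
s=np.load('side0.npy')[150:210,295:345].reshape(-1,3);s=s[s[:,2]>.02];print('side lamp',np.nanmin(s,0),np.nanmax(s,0))
for n,c in(('top',(190,245,395,450)),('side',(145,215,290,350))):
    i=cv2.imread(f'pics/{n}0.png')[c[0]:c[1],c[2]:c[3]];cv2.imwrite(f'pics/l_{n}.png',cv2.resize(i,(400,int(400*i.shape[0]/i.shape[1])),interpolation=cv2.INTER_NEAREST))
a=cv2.imread('pics/l_top.png');b=cv2.imread('pics/l_side.png');h=max(a.shape[0],b.shape[0])
cv2.imwrite('pics/lamp.png',np.hstack([cv2.copyMakeBorder(x,0,h-x.shape[0],0,0,0) for x in(a,b)]))
```

```text
box ((668.826171875, 206.07269287109375), (174.04205322265625, 223.79840087890625), 5.013293743133545) 0.1040031811481071 [[572.35956  309.93933 ]
 [591.91656   86.99708 ]
 [765.2928   102.206055]
 [745.7358   325.14832 ]]
handle 193 [0.52317019 0.13588112 0.07018238] [0.56163683 0.22704761 0.09500384]
[-0.03753039  0.53998455] [0.53318011 0.18130482 0.08518386]
lamp [ 0.48406653 -0.41078301  0.02007789] [ 0.57922944 -0.32781517  0.14593241] 716
side lamp [ 0.48241651 -0.38915209  0.02001414] [ 0.57750252 -0.11357059  0.14329219]
```

View pics/lamp.png

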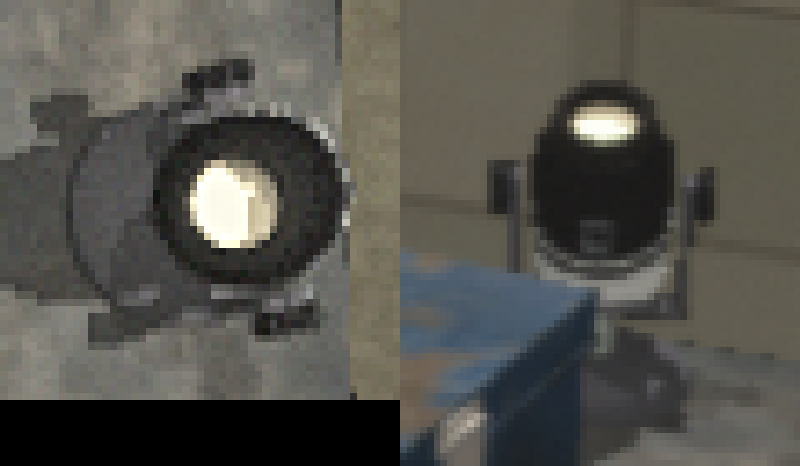

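The crop shows the lamp head tilted toward world +y. The bright hole is centred near full-image pixel (427.3,217.9), and the knobs lie roughly along world x. Next I'll fit the ring plane and refit the box.

Run:
```python
from h import *
T=np.load('top0.npy');S=np.load('side0.npy')
m=(np.abs(T[...,2]-.104)<.006).astype(np.uint8);m[:130]=0;m[215:]=0;m[:,:150]=0;m[:,265:]=0
m=cv2.morphologyEx(m,cv2.MORPH_OPEN,np.ones((5,5),np.uint8))
n,l,st,_=cv2.connectedComponentsWithStats(m);k=1+st[1:,4].argmax()
B=T[l==k];r=cv2.minAreaRect((B[:,:2]*1000).astype(np.float32));print('box',r,B.mean(0))
# ring plane
for nm,C,c,uv in(('top',T,(190,245,395,450),(427.3,217.9)),('side',S,(145,215,290,350),(320.5,163.5))):
    X=C[c[0]:c[1],c[2]:c[3]].reshape(-1,3);img=cv2.imread(f'pics/{nm}0.png')[c[0]:c[1],c[2]:c[3]].reshape(-1,3)
    br=(img.min(1)>190)&(X[:,2]>.08)
    print(nm,'bright',br.sum(),X[br].mean(0),X[br].std(0),C[int(round(uv[1])),int(round(uv[0]))])
    v,u=np.mgrid[c[0]:c[1],c[2]:c[3]];d=np.hypot(u-uv[0],v-uv[1]).ravel()
    lo,hi=(6.5,8.5) if nm=='top' else (0,0)
    g=(d>lo)&(d<hi)&(X[:,2]>.08)
    if g.sum()>5:
        Q=X[g];c0=np.median(Q,0);U,s,V=np.linalg.svd(Q-c0);n_=V[2]*np.sign(V[2,2]);print('ring',g.sum(),c0,n_,np.arccos(n_[2]),s)
np.set_printoptions(linewidth=250,precision=0,suppress=True)
print(T[200:236:2,408:448:2,2]*1000)
np.set_printoptions(precision=4)
```

```text
box ((653.081787109375, 190.77267456054688), (139.31117248535156, 196.46246337890625), 4.583263874053955) [0.65065221 0.18858214 0.10394369]
top bright 69 [ 0.52829995 -0.34602392  0.12321638] [0.00670752 0.00430791 0.0032286 ] [ 0.5277822  -0.35066913  0.12336148]
ring 94 [ 0.52724721 -0.34668495  0.1353541 ] [-0.09988344  0.50402464  0.8578942 ] 0.5396390463035846 [0.12692834 0.12120786 0.04408915]
side bright 19 [ 0.52749184 -0.351314    0.12620491] [0.00596116 0.00519736 0.00155171] [ 0.52651033 -0.34915769  0.12643482]
[[  -4.    2.   -0.    3.   -0.   -4.   89.  102.   98.  110.  101.    0.   -1.   -1.    2.    4.   -2. -810. -804. -794.]
 [   1.   -2.   -0.    0.   -1.   -2.   96.   98.   98.   98.   99.    2.    5.   nan   nan    1.   -4. -791. -792. -799.]
 [   1.    0.    3.    1.   13.   15.   76.   93.  101.   -2.   -2.   -3.    2.    3.    0.   -1.   -1. -798. -790. -798.]
 [   3.   -1.   16.   14.   15.   44.   42.   43.  107.  117.  117.  121.  117.  102.   60.    1.   -3. -801. -808. -799.]
 [   9.   11.   10.   15.   17.   42.   43.  115.  119.  124.  128.  125.  127
[... 944 characters left out ...]
 127.  127.  131.  124.  121.  138.  141.  133.  128.  123.   89.   -1. -803. -802.]
 [  14.   14.   16.   18.   18.   18.  103.  112.  127.  133.  132.  133.  124.  118.  117.   85.    3.   -0. -800. -800.]
 [   7.   19.   14.   18.   17.   15.   17.   98.  108.  115.  117.  120.  117.  114.   -1.    1.    4.   -0. -794. -801.]
 [   0.    9.   14.   10.   nan   17.   16.   20.   40.   37.   44.   10.   72.   99.  102.   -4.    0.    1. -798. -795.]
 [   3.    1.    7.   15.   11.   16.   13.   13.   43.   67.   76.   94.  101.  103.  103.  100.   -4.   -3. -795. -802.]
 [   2.   -2.    3.    1.   10.   13.    8.   12.    5.   -0.   -1.   93.  100.  101.  106.   nan   -2.    0. -813. -797.]]
```

```bash
python3 -m crank '[{"dp":[0.66,0.69,0.2],"angular":[0,0,-0.66]},{"dp":[0.66,0.69,0.2],"angular":[0,0,-0.66]},{"dp":[0.66,0.69,0.2],"angular":[0,0,-0.66]},{"dp":[0.66,0.69,0.2],"angular":[0,0,-0.66]},{"dp":[0.66,0.69,0.2],"angular":[0,0,-0.66]},{"dp":[0.66,0.69,0.2],"angular":[0,0,-0.66]},{"dp":[0.66,0.69,0.2],"angular":[0,0,-0.66]},{"dp":[0.66,0.69,0.2],"angular":[0,0,-0.66]},{"dp":[0.66,0.69,0.2],"angular":[0,0,-0.66]},{"dp":[0.66,0.69,0.2],"angular":[0,0,-0.66]},{"dp":[0.66,0.69,0.2],"angular":[0,0,-0.66]},{"dp":[0.66,0.69,0.2],"angular":[0,0,-0.66]},{"dp":[0.66,0.69,0.2],"angular":[0,0,-0.66]},{"dp":[0.66,0.69,0.2],"angular":[0,0,-0.66]},{"dp":[0.66,0.69,0.2],"angular":[0,0,-0.66]},{"dp":[0.66,0.69,0.2],"angular":[0,0,-0.66]},{"dp":[0.66,0.69,0.2],"angular":[0,0,-0.66]},{"dp":[0,0,0],"angular":[0,0,0]},{"dp":[0,0,0],"angular":[0,0,0]},{"dp":[0,0,0],"angular":[0,0,0]}]' 1 30
cat >> h.py <<'E'
def wrist(name):
    st=sense();s=vision.snapshot('wrist');cv2.imwrite(f'pics/{name}.png',s['image'])
    Tw=np.eye(4);Tw[:3,:3]=R.from_quat(st['tool_rot']).as_matrix();Tw[:3,3]=st['tcp_pos']
    Tw=Tw@s['mount'];K=s['mtx'];z=s['range_z'];v,u=np.mgrid[:z.shape[0],:z.shape[1]]
    a=(u-K[0,2])/K[0,0];b=(v-K[1,2])/K[1,1];r=np.hypot(a,b)+1e-9;t=np.tan(np.minimum(r,1.5))/r
    P=np.stack([a*t*z,b*t*z,z],-1)@Tw[:3,:3].T+Tw[:3,3];P[(z==0)|(r>1.45)]=np.nan
    np.savez(name,P=P,img=s['image'],T=Tw,K=K);return P,s,Tw
E
python3 - <<'E'
from h import *
P,s,T=wrist('w1');print(s['mtx'],s['mount'],sense()['tcp_pos'],R.from_quat(sense()['tool_rot']).as_matrix())
E
```

```text
t: 2.1
tcp_pos: [0.5061, -0.2498, 0.3497]
tool_rot: [0.999, 0.04, -0.001, -0.0]
force: [0.3, -0.2, 0.6]
finger_gap: 0.0
gripper_force: 0.0
[[325.1922621    0.         283.8407991 ]
 [  0.         325.1922621  205.53108458]
 [  0.           0.           1.        ]] [[ 1.56714852e-04 -9.60759167e-01 -2.77383847e-01  7.11916005e-02]
 [ 9.99999592e-01 -9.62256378e-05  8.98265903e-04 -6.76413416e-04]
 [-8.89708639e-04 -2.77383874e-01  9.60758760e-01 -1.25076834e-01]
 [ 0.00000000e+00  0.00000000e+00  0.00000000e+00  1.00000000e+00]] [ 0.50599279 -0.24996321  0.34978228] [[ 9.96882649e-01  7.88884234e-02 -1.26520582e-03]
 [ 7.88890603e-02 -9.96883295e-01  4.61638940e-04]
 [-1.22484458e-03 -5.60010747e-04 -9.99999093e-01]]
```

View pics/w1.png

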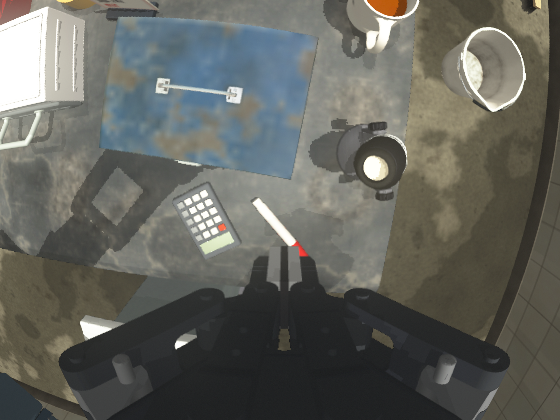

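The wrist view shows the lamp port at (375,168), the tin below left, and the marker and calculator clear of the arm. I'll tilt to the expected final orientation near the lamp, which tests reach and lets me measure the ring close up.

```bash
python3 -m crank '[{"dp":[0.03,-0.1,-0.34],"angular":[-3,-0.6,0]},{"dp":[0.03,-0.1,-0.34],"angular":[-3,-0.6,0]},{"dp":[0.03,-0.1,-0.34],"angular":[-3,-0.6,0]},{"dp":[0.03,-0.1,-0.34],"angular":[-3,-0.6,0]},{"dp":[0.03,-0.1,-0.34],"angular":[-3,-0.6,0]},{"dp":[0.03,-0.1,-0.34],"angular":[-3,-0.6,0]},{"dp":[0.03,-0.1,-0.34],"angular":[-3,-0.6,0]},{"dp":[0.03,-0.1,-0.34],"angular":[-3,-0.6,0]},{"dp":[0.03,-0.1,-0.34],"angular":[-3,-0.6,0]},{"dp":[0.03,-0.1,-0.34],"angular":[-3,-0.6,0]},{"dp":[0,0,0],"angular":[0,0,0]},{"dp":[0,0,0],"angular":[0,0,0]}]'
cat > fit.py <<'E'
from h import *
def fit(P,c,n,tol=.008):
    ok=np.isfinite(P).all(-1);Q=P[ok]
    for i in range(15):
        d=(Q-c)@n;r=np.linalg.norm(Q-c-d[:,None]*n,axis=1)
        g=Q[(np.abs(d)<tol)&(r>.0155)&(r<.0215)]
        m=np.median(g,0) if i<3 else g.mean(0)
        V=np.linalg.svd(g-g.mean(0))[2][2];V*=np.sign(V[2]);n=V;c=c-n*((c-g.mean(0))@n)
        # centre: inlier disc of ring plane, outer radius 22.5
        d=(Q-c)@n;w=Q[(np.abs(d)<.005)&(np.linalg.norm(Q-c,axis=1)<.035)]
        e1=np.cross(n,[1,0,0]);e1/=np.linalg.norm(e1);e2=np.cross(n,e1)
        uv=np.c_[(w-c)@e1,(w-c)@e2]*1000
        (x,y),rad=cv2.minEnclosingCircle(uv.astype(np.float32))
    return c,n,len(g),np.std((g-c)@n),(x,y,rad)
E
python3 - <<'E'
from fit import *
np.set_printoptions(precision=4,suppress=True)
W,s,T=wrist('w2');print(sense()['tcp_pos'],R.from_quat(sense()['tool_rot']).as_matrix())
c0=np.array([.5275,-.347,.1355]);n0=np.array([-.1,.504,.858])
for nm,P in(('top',np.load('top0.npy')),('side',np.load('side0.npy')),('w1',np.load('w1.npz')['P']),('w2',W)):
    try: print(nm,*fit(P.reshape(-1,3),c0,n0))
    except Exception as e: print(nm,e)
Tc=np.linalg.inv(T);p=Tc[:3,:3]@c0+Tc[:3,3];th=np.arctan2(np.hypot(*p[:2]),p[2]);k=th/np.hypot(*p[:2]);uv=p[:2]*k*s['mtx'][0,0]+s['mtx'][:2,2];print(uv,p)
u,v=uv.astype(int);im=s['image'][max(0,v-60):v+60,max(0,u-80):u+80];cv2.imwrite('pics/w2c.png',cv2.resize(im,None,fx=5,fy=5,interpolation=cv2.INTER_NEAREST));print(u-80,v-60)
E
```

```text
t: 3.35
tcp_pos: [0.5154, -0.2799, 0.2481]
tool_rot: [0.964, 0.038, 0.041, 0.26]
force: [-0.4, -0.4, 0.8]
finger_gap: 0.004
gripper_force: 0.0
[ 0.5159 -0.2803  0.2489] [[ 0.9937  0.0516  0.0998]
 [ 0.0949 -0.8614 -0.4989]
 [ 0.0602  0.5053 -0.8609]]
top [ 0.5276 -0.3474  0.1346] [-0.0652  0.3714  0.9262] 120 0.002616411040853177 (0.44159090518951416, 0.1394309401512146, 22.002389907836914)
side [ 0.5279 -0.3487  0.1319] [-0.0617  0.3165  0.9466] 93 0.003995436558723552 (3.5601158142089844, 1.37688410282135, 23.514888763427734)
w1 [ 0.5276 -0.3475  0.1343] [-0.1003  0.3851  0.9174] 562 0.0019859480577279283 (0.2803570628166199, -0.29856207966804504, 22.793121337890625)
w2 [ 0.5276 -0.3474  0.1346] [-0.1019  0.3903  0.915 ] 859 0.0015200253265065394 (1.2788140773773193, -0.49971887469291687, 22.19809341430664)
[286.5634 203.1221] [ 0.0022 -0.002   0.267 ]
206 143
```

View pics/w2c.png

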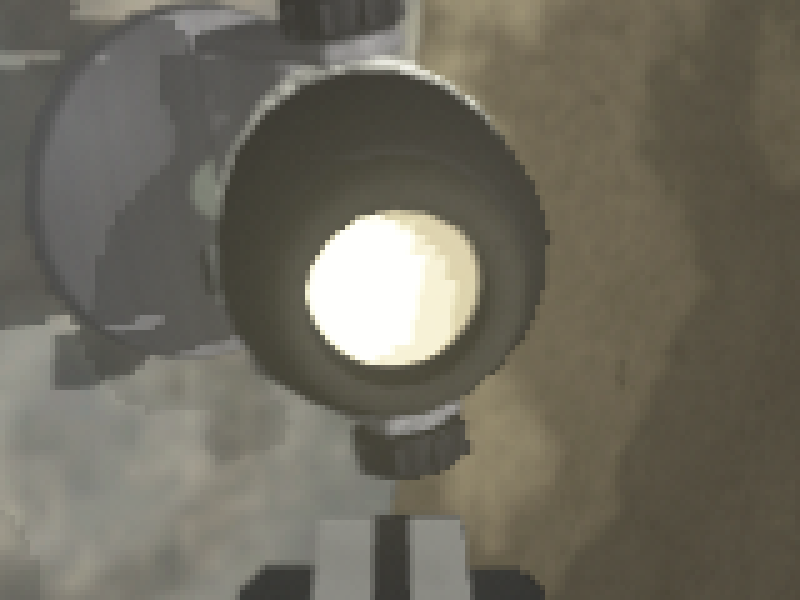

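The close view shows the hole as an ellipse about 35x31 px, centred at pixel (284.6,200.6). I'll refine the port estimate by back-projecting that outline onto the fitted plane.

```bash
cat > port.py <<'E'
from fit import *
from scipy.optimize import least_squares
np.set_printoptions(precision=4,suppress=True)
def holerays(f,guess):
    d=np.load(f+'.npz');T,K,img=d['T'],d['K'],d['img'];Tc=np.linalg.inv(T);p=Tc[:3,:3]@guess+Tc[:3,3]
    th=np.arctan2(np.hypot(*p[:2]),p[2]);u,v=p[:2]*th/np.hypot(*p[:2])*K[0,0]+K[:2,2]
    m=(img.min(2)>130).astype(np.uint8);_,l=cv2.connectedComponents(m);k=l[int(v),int(u)]
    cs=cv2.findContours((l==k).astype(np.uint8),cv2.RETR_EXTERNAL,cv2.CHAIN_APPROX_NONE)[0][0]
    (x,y),(w,h),a=cv2.fitEllipse(cs);t=np.linspace(0,2*np.pi,60);a=np.radians(a)
    w+=1;h+=1 # pixel-centre contour -> edge
    e=np.c_[x+w/2*np.cos(t)*np.cos(a)-h/2*np.sin(t)*np.sin(a),y+w/2*np.cos(t)*np.sin(a)+h/2*np.sin(t)*np.cos(a)]
    ab=(e-K[:2,2])/K[0,0];r=np.hypot(*ab.T);D=np.c_[ab*(np.sin(r)/r)[:,None],np.cos(r)]@T[:3,:3].T
    print(f,'ell',x,y,w,h);return T[:3,3],D
def refine(fs,c,n):
    for it in range(6):
        g=[]
        for f in fs:
            Q=np.load(f+'.npz')['P'].reshape(-1,3);Q=Q[np.isfinite(Q).all(1)]
            d=(Q-c)@n;r=np.linalg.norm(Q-c-d[:,None]*n,axis=1);g.append(Q[(np.abs(d)<.006)&(r>.0155)&(r<.0215)])
        g=np.vstack(g);n=np.linalg.svd(g-g.mean(0))[2][2];n*=np.sign(n[2]);c=c-n*((c-g.mean(0))@n)
        for f in fs:
            o,D=rays[f];X=o+D*(((c-o)@n)/(D@n))[:,None]
            q=X.mean(0);rr=np.linalg.norm(X-q,axis=1);c=c+(q-c)*.5 if len(fs)>1 else q
        
    print(fs,'c',c,'n',n,'tilt',np.arccos(n[2]),'az',np.degrees(np.arctan2(n[1],n[0])),len(g),'holeR',rr.mean(),rr.std(),'res',np.std((g-c)@n));return c,n
g0=np.array([.5275,-.347,.1355]);n0=np.array([-.1,.39,.915])
E
python3 - <<'E'
from port import *
import port
port.rays={f:holerays(f,g0) for f in('w1','w2')}
for fs in(['w1'],['w2'],['w1','w2']): refine(fs,g0,n0)
E
```

```text
w1 ell 375.0587463378906 167.78472900390625 23.352521896362305 26.36036491394043
w2 ell 284.0810852050781 200.06683349609375 31.04324722290039 34.96230697631836
['w1'] c [ 0.529  -0.3468  0.1343] n [-0.0462  0.4086  0.9115] tilt 0.423809738537533 az 96.4449016878943 558 holeR 0.013772722282224457 0.0004581070004098904 res 0.0016896740793060558
['w2'] c [ 0.5295 -0.3457  0.1337] n [-0.0438  0.4351  0.8993] tilt 0.45261486465891854 az 95.74932315591268 975 holeR 0.013747155425705739 0.0004709692643553727 res 0.0016962408387696578
['w1', 'w2'] c [ 0.5293 -0.346   0.1339] n [-0.0438  0.4287  0.9024] tilt 0.4455613869251329 az 95.83097810699286 1510 holeR 0.01374840271707076 0.00046918477297119577 res 0.0016512055087041224
```

Run:
```python
from port import *
import port
c=np.array([.5293,-.346,.1339])
for f in('w1','w2','top'):
    P=np.load('top0.npy') if f=='top' else np.load(f+'.npz')['P']
    Q=P.reshape(-1,3);Q=Q[np.isfinite(Q).all(1)]
    for az in(96.,104.):
        for i in range(6):
            a=np.radians(az);y=np.array([-np.sin(a),np.cos(a)]);x=np.array([np.cos(a),np.sin(a)])
            l=(Q[:,:2]-c[:2])@y;m=(Q[:,:2]-c[:2])@x;g=(Q[:,2]>.07)&(Q[:,2]<.13)&(np.abs(m)<.05)
            A=Q[g&(l>.0415)&(l<.052)];B=Q[g&(l<-.0415)&(l>-.052)];d=A.mean(0)-B.mean(0)
            az=np.degrees(np.arctan2(-d[0],d[1]))
        print(f,az,len(A),len(B),A.mean(0),B.mean(0),'mid',(A+0).mean(0)/2+B.mean(0)/2,'extent',l[g&(np.abs(l)<.055)].min(),l[g&(np.abs(l)<.055)].max())
    # foot circle
    F=Q[(Q[:,2]>.008)&(Q[:,2]<.025)&(np.linalg.norm(Q[:,:2]-c[:2],axis=1)<.1)]
    (xx,yy),r=cv2.minEnclosingCircle((F[:,:2]*1000).astype(np.float32));print('foot',len(F),xx,yy,r)
```

```text
w1 103.89439027286906 105 83 [ 0.49   -0.3745  0.0995] [ 0.5766 -0.3531  0.099 ] mid [ 0.5333 -0.3638  0.0993] extent -0.046589587977560395 0.049301779620058446
w1 103.89439027286906 105 83 [ 0.49   -0.3745  0.0995] [ 0.5766 -0.3531  0.099 ] mid [ 0.5333 -0.3638  0.0993] extent -0.046589587977560395 0.049301779620058446
foot 919 532.3253173828125 -364.6689758300781 42.18579864501953
w2 103.08452581620907 163 160 [ 0.4894 -0.3725  0.0989] [ 0.5764 -0.3523  0.0979] mid [ 0.5329 -0.3624  0.0984] extent -0.046715522693645525 0.0491721166611934
w2 103.08452581620907 163 160 [ 0.4894 -0.3725  0.0989] [ 0.5764 -0.3523  0.0979] mid [ 0.5329 -0.3624  0.0984] extent -0.046715522693645525 0.0491721166611934
foot 2040 532.9638061523438 -363.79119873046875 42.00000762939453
top 103.26958240274305 31 17 [ 0.4888 -0.3734  0.0996] [ 0.5756 -0.3529  0.0989] mid [ 0.5322 -0.3632  0.0993] extent -0.04541083000455145 0.04953092177031099
top 103.26958240274305 31 17 [ 0.4888 -0.3734  0.0996] [ 0.5756 -0.3529  0.0989] mid [ 0.5322 -0.3632  0.0993] extent -0.04541083000455145 0.04953092177031099
foot 340 556.227783203125 -353.81719970703125 67.9522476196289
```

Run:
```python
from port import *
import port
a=np.radians(103.3);x=np.array([np.cos(a),np.sin(a),0]);y=np.array([-np.sin(a),np.cos(a),0]);z=np.array([0,0,1.]);mid=np.array([.5328,-.3635,0])
for f in('w1','w2'):
    o,D=holerays(f,g0);Q=np.load(f+'.npz')['P'].reshape(-1,3);Q=Q[np.isfinite(Q).all(1)]
    for t0,s0 in((.42,.0172),(.55,.0172)):
      t=t0;s=s0;h=.134
      for i in range(12):
        n=np.sin(t)*x+np.cos(t)*z;c=mid+s*x+h*z
        d=(Q-c)@n;r=np.linalg.norm(Q-c-d[:,None]*n,axis=1);g=Q[(np.abs(d)<.006)&(r>.0155)&(r<.0215)]
        so=least_squares(lambda p:(g-mid-s*x-p[1]*z)@(np.sin(p[0])*x+np.cos(p[0])*z)*1000,[t,h],loss='soft_l1');t,h=so.x
        n=np.sin(t)*x+np.cos(t)*z;c=mid+s*x+h*z;X=o+D*(((c-o)@n)/(D@n))[:,None];q=X.mean(0);s=(q-mid)@x;h=q[2]
      u=np.cross(y,n);e=X-q
      print(f,t,'c',c,'q',q,'lateral',(q-mid)@y,'hole half extents',np.ptp(e@y)/2,np.ptp(e@u)/2,len(g),so.cost)
```

```text
w1 ell 375.0587463378906 167.78472900390625 23.352521896362305 26.36036491394043
w1 0.42880740094792374 c [ 0.5288 -0.3468  0.1345] q [ 0.529  -0.3467  0.1345] lateral -0.000148451779654707 hole half extents 0.013725066639875256 0.013953671914111895 562 422.67740788239934
w1 0.4288074008223998 c [ 0.5288 -0.3468  0.1345] q [ 0.529  -0.3467  0.1345] lateral -0.00014845177964637555 hole half extents 0.013725066639898992 0.01395367191380998 562 422.67740788239934
w2 ell 284.0810852050781 200.06683349609375 31.04324722290039 34.96230697631836
w2 0.44742581523949115 c [ 0.5286 -0.3457  0.134 ] q [ 0.5296 -0.3455  0.134 ] lateral -0.000995720786593825 hole half extents 0.01329882672429498 0.014343789842372045 1003 640.1777425667257
w2 0.4474258146598624 c [ 0.5286 -0.3457  0.134 ] q [ 0.5296 -0.3455  0.134 ] lateral -0.0009957207866293808 hole half extents 0.013298826724276982 0.014343789842754615 1003 640.1777425667257
```

```bash
python3 -m crank '[{"dp":[0.09,0.97,0],"angular":[1.87,0.37,0]},{"dp":[0.09,0.97,0],"angular":[1.87,0.37,0]},{"dp":[0.09,0.97,0],"angular":[1.87,0.37,0]},{"dp":[0.09,0.97,0],"angular":[1.87,0.37,0]},{"dp":[0.09,0.97,0],"angular":[1.87,0.37,0]},{"dp":[0.09,0.97,0],"angular":[1.87,0.37,0]},{"dp":[0.09,0.97,0],"angular":[1.87,0.37,0]},{"dp":[0.09,0.97,0],"angular":[1.87,0.37,0]},{"dp":[0.09,0.97,0],"angular":[1.87,0.37,0]},{"dp":[0.09,0.97,0],"angular":[1.87,0.37,0]},{"dp":[0.09,0.97,0],"angular":[1.87,0.37,0]},{"dp":[0.09,0.97,0],"angular":[1.87,0.37,0]},{"dp":[0.09,0.97,0],"angular":[1.87,0.37,0]},{"dp":[0.09,0.97,0],"angular":[1.87,0.37,0]},{"dp":[0.09,0.97,0],"angular":[1.87,0.37,0]},{"dp":[0.09,0.97,0],"angular":[1.87,0.37,0]},{"dp":[0,0,0],"angular":[0,0,0]},{"dp":[0,0,0],"angular":[0,0,0]}]'
python3 - <<'E'
from h import *
np.set_printoptions(precision=4,suppress=True)
P,s,T=wrist('w3');print(sense()['tcp_pos'],R.from_quat(sense()['tool_rot']).as_matrix())
E
```

```text
t: 5.2
tcp_pos: [0.5597, 0.186, 0.2492]
tool_rot: [0.999, 0.04, 0.001, 0.001]
force: [-0.3, 0.1, 0.7]
finger_gap: 0.002
gripper_force: 0.0
[0.5594 0.1855 0.249 ] [[ 0.9968  0.0797  0.0024]
 [ 0.0797 -0.9968 -0.0016]
 [ 0.0023  0.0018 -1.    ]]
```

View pics/w3.png

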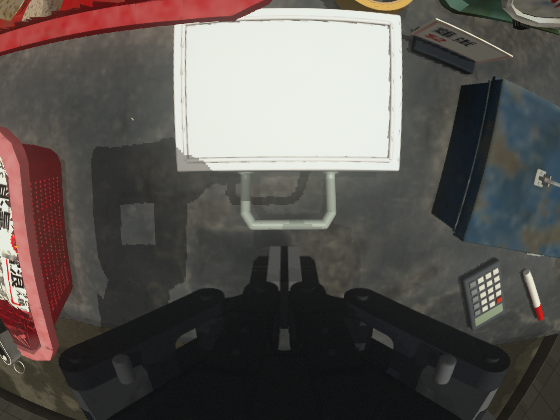

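The wrist view shows the box square to the tool, with the handle bar at (288,222). I'll check the bar position before lowering.

Run:
```python
from h import *
np.set_printoptions(precision=4,suppress=True)
P=np.load('w3.npz')['P']
Q=P[160:240,225:350].reshape(-1,3);Q=Q[np.isfinite(Q).all(1)];b=np.array([.9968,.0797]);l=np.array([-.0797,.9968]);c=np.array([.653,.191])
Q=Q[(Q[:,2]>.078)&(Q[:,2]<.097)];x=(Q[:,:2]-c)@b;y=(Q[:,:2]-c)@l
g=(x<-.105)&(np.abs(y)<.03);print(g.sum(),np.percentile(x[g],[1,50,99]),Q[g].mean(0),np.percentile(y[x<-.09],[1,99]))
for s in(-.025,0,.025):
    k=g&(np.abs(y-s)<.006);print(s,np.median(x[k]))
```

```text
699 [-0.1282 -0.1223 -0.1185] [0.5307 0.1814 0.0872] [-0.0452  0.0422]
-0.025 -0.12229820568459879
0 -0.12229293914072661
0.025 -0.12232556787855822
```

```bash
python3 -m crank '[{"dp":[0,0,-0.7],"angular":[0,0,0]},{"dp":[0,0,-0.7],"angular":[0,0,0]},{"dp":[0,0,-0.7],"angular":[0,0,0]},{"dp":[0,0,-0.7],"angular":[0,0,0]},{"dp":[0,0,-0.7],"angular":[0,0,0]},{"dp":[0,0,-0.7],"angular":[0,0,0]},{"dp":[0,0,-0.7],"angular":[0,0,0]},{"dp":[0,0,-0.7],"angular":[0,0,0]},{"dp":[0,0,0],"angular":[0,0,0]},{"dp":[-0.3,-0.024,0],"angular":[0,0,0]},{"dp":[-0.2,-0.016,0],"angular":[0,0,0]}]'
```

```text
t: 6.35
tcp_pos: [0.5439, 0.1845, 0.0814]
tool_rot: [0.999, 0.04, 0.001, 0.001]
force: [1.7, -0.6, -0.8]
finger_gap: -0.002
gripper_force: 1.0
```

```bash
python3 -m crank '[{"dp":[-0.3,-0.024,0],"angular":[0,0,0]},{"dp":[-0.3,-0.024,0],"angular":[0,0,0]},{"dp":[-0.3,-0.024,0],"angular":[0,0,0]},{"dp":[-0.3,-0.024,0],"angular":[0,0,0]},{"dp":[-0.3,-0.024,0],"angular":[0,0,0]},{"dp":[-0.3,-0.024,0],"angular":[0,0,0]},{"dp":[-0.3,-0.024,0],"angular":[0,0,0]},{"dp":[-0.3,-0.024,0],"angular":[0,0,0]},{"dp":[-0.3,-0.024,0],"angular":[0,0,0]},{"dp":[-0.3,-0.024,0],"angular":[0,0,0]},{"dp":[-0.3,-0.024,0],"angular":[0,0,0]},{"dp":[-0.3,-0.024,0],"angular":[0,0,0]},{"dp":[0,0,0],"angular":[0,0,0]}]'
python3 -m crank '[{"dp":[-0.1,-0.008,0],"angular":[0,0,0]},{"dp":[-0.1,-0.008,0],"angular":[0,0,0]},{"dp":[0,0,0],"angular":[0,0,0]}]'
```

```text
t: 7.65
tcp_pos: [0.433, 0.1761, 0.08]
tool_rot: [0.999, 0.04, -0.002, 0.001]
force: [0.0, -1.1, -0.1]
finger_gap: 0.0
gripper_force: 0.0
t: 7.95
tcp_pos: [0.4297, 0.1758, 0.0802]
tool_rot: [0.999, 0.04, 0.0, 0.001]
force: [1.1, 0.5, -0.1]
finger_gap: 0.0
gripper_force: 0.0
```

```bash
for i in 1 2; do python3 -m crank '[{"dp":[-0.06,-0.005,0],"angular":[0,0,0]},{"dp":[-0.06,-0.005,0],"angular":[0,0,0]},{"dp":[0,0,0],"angular":[0,0,0]}]'; done
```

```text
t: 8.25
tcp_pos: [0.4262, 0.1755, 0.0803]
tool_rot: [0.999, 0.04, 0.001, 0.001]
force: [0.1, 0.2, -0.2]
finger_gap: -0.001
gripper_force: 0.3
t: 8.55
tcp_pos: [0.4248, 0.1754, 0.0805]
tool_rot: [0.999, 0.04, 0.003, 0.001]
force: [4.6, -0.2, -3.4]
finger_gap: 0.002
gripper_force: 2.4
```

```bash
python3 -m crank '[{"dp":[-0.06,-0.005,0],"angular":[0,0,0]},{"dp":[-0.06,-0.005,0],"angular":[0,0,0]},{"dp":[0,0,0],"angular":[0,0,0]}]'
```

```text
t: 8.85
tcp_pos: [0.4247, 0.1754, 0.0807]
tool_rot: [0.999, 0.04, 0.006, 0.0]
force: [9.7, -0.0, -7.8]
finger_gap: -0.001
gripper_force: 4.8
```

```bash
python3 -m crank '[{"dp":[0.3,0.024,0],"angular":[0,0,0]},{"dp":[0.2,0.016,0],"angular":[0,0,0]},{"dp":[0,0,0.5],"angular":[0,0,0]},{"dp":[0,0,0.8],"angular":[0,0,0]},{"dp":[0,0,0.9],"angular":[0,0,0]},{"dp":[0,0,0.9],"angular":[0,0,0]},{"dp":[0,0,0.9],"angular":[0,0,0]},{"dp":[0,0,0.9],"angular":[0,0,0]},{"dp":[0,0,0.9],"angular":[0,0,0]},{"dp":[0,0,0],"angular":[0,0,0]},{"dp":[0,0,0],"angular":[0,0,0]}]'
python3 - <<'E'
from h import *
np.set_printoptions(precision=4,suppress=True)
P,s,T=wrist('w4');print(sense()['tcp_pos'],R.from_quat(sense()['tool_rot']).as_matrix())
s=vision.snapshot('top');np.save('top1.npy',cloud(s));cv2.imwrite('pics/top1.png',s['image'])
E
```

```text
t: 9.95
tcp_pos: [0.4331, 0.1761, 0.2542]
tool_rot: [0.999, 0.04, -0.0, 0.001]
force: [-0.0, -0.4, -0.6]
finger_gap: -0.003
gripper_force: 0.0
[0.4328 0.176  0.2535] [[ 0.9968  0.0797 -0.0017]
 [ 0.0797 -0.9968 -0.0019]
 [-0.0018  0.0017 -1.    ]]
```

View pics/w4.png

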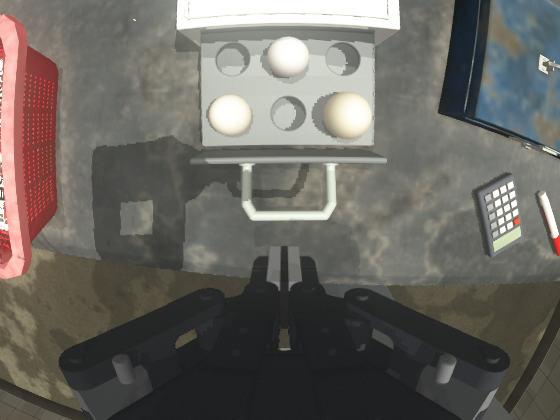

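The drawer is open, with the duck egg in the right pocket at (348,115), a hen egg at left (230,115) and the other at back centre (288,57). I'll fit the duck egg next.

Run:
```python
from h import *
from scipy.optimize import least_squares
np.set_printoptions(precision=4,suppress=True)
for nm,P in(('w4',np.load('w4.npz')['P']),('top',np.load('top1.npy'))):
    Q=P.reshape(-1,3);Q=Q[np.isfinite(Q).all(1)]
    c=np.array([.653,.191]);b=np.array([.9968,.0797]);l=np.array([-.0797,.9968])
    for sy in(-.058,.058):
        e=c+(-.143)*b+sy*l
        for i in range(4):
            g=Q[(np.linalg.norm(Q[:,:2]-e[:2],axis=1)<.026)&(Q[:,2]>.052)&(Q[:,2]<.11)]
            w,hh=(.024,.038) if sy<0 else (.021,.034)
            f=lambda p:(np.sqrt(((g[:,0]-p[0])/w)**2+((g[:,1]-p[1])/w)**2+(np.maximum(g[:,2]-p[2],0)/hh)**2)-1)*w*1000
            so=least_squares(f,[e[0],e[1],.055],loss='soft_l1');e=so.x[:2]
        print(nm,sy,len(g),so.x,'boxframe',(e-c)@b,(e-c)@l,'top',np.percentile(g[:,2],99),np.std(so.fun))
```

```text
w4 -0.058 1825 [0.5096 0.1196 0.0542] boxframe -0.14866718899104855 -0.059720070314781236 top 0.09265587214193313 0.3885434781598332
w4 0.058 1339 [0.5011 0.237  0.0465] boxframe -0.14773865513820625 0.05798500519374514 top 0.08100190729728271 0.5043246687987298
top -0.058 263 [0.5087 0.1201 0.0545] boxframe -0.14951194322100095 -0.05920308085439874 top 0.09509851271776096 1.0150960645111935
top 0.058 167 [0.5005 0.2374 0.0465] boxframe -0.14836415412423473 0.058378660622233694 top 0.082340600596047 1.1254530061451882
```

```bash
python3 -m crank '[{"dp":[0.42,-0.31,0],"angular":[0,0,0]},{"dp":[0.42,-0.31,0],"angular":[0,0,0]},{"dp":[0.42,-0.31,0],"angular":[0,0,0]},{"dp":[0.42,-0.31,-0.3],"angular":[0,0,0]},{"dp":[0.42,-0.31,-0.7],"angular":[0,0,0]},{"dp":[0.42,-0.31,-0.5],"angular":[0,0,0]},{"dp":[0,0,0],"angular":[0,0,0]},{"dp":[0,0,0],"angular":[0,0,0]}]' 0.15 30
python3 - <<'E'
from h import *
np.set_printoptions(precision=4,suppress=True)
P,s,T=wrist('w5');st=sense();print(st['tcp_pos'],st['finger_gap'])
Rt=R.from_quat(st['tool_rot']).as_matrix()
for f,t,r in(('w4',[.4328,.176,.2535],None),('w5',st['tcp_pos'],None)):
    Q=np.load(f+'.npz')['P'].reshape(-1,3);Q=Q[np.isfinite(Q).all(1)];L=(Q-t)@Rt
    g=L[(np.abs(L[:,0])<.016)&(np.abs(L[:,1])<.065)&(L[:,2]>-.05)&(L[:,2]<.04)]
    for sg in(1,-1):
        k=g[g[:,1]*sg>0.00];print(f,len(k),np.percentile(k,[1,50,99],axis=0) if len(k) else 0)
E
```

```text
t: 10.85
tcp_pos: [0.5098, 0.1198, 0.2085]
tool_rot: [0.999, 0.039, -0.0, 0.001]
force: [-0.5, -0.3, 0.2]
finger_gap: 0.847
gripper_force: 0.0
[0.5097 0.1201 0.2092] 0.8510126740998161
w4 5942 [[-0.0069  0.0003 -0.0497]
 [ 0.0122  0.0216 -0.0377]
 [ 0.015   0.0416  0.0082]]
w4 6259 [[-0.0071 -0.0428 -0.0496]
 [ 0.0121 -0.022  -0.0371]
 [ 0.0149 -0.0002  0.0092]]
w5 5961 [[-0.0095  0.0347 -0.0496]
 [ 0.008   0.0466 -0.0401]
 [ 0.0147  0.0641  0.0063]]
w5 5958 [[-0.0096 -0.0641 -0.0495]
 [ 0.0081 -0.0468 -0.04  ]
 [ 0.0147 -0.0351  0.0067]]
```

View pics/w5.png

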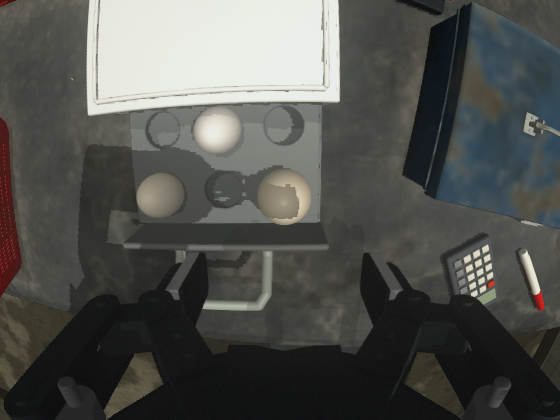

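```bash
python3 - <<'E'
from h import *
a=np.load('w5.npz');st=sense();Rt=R.from_quat(st['tool_rot']).as_matrix()
for f,t in(('w4',[.4328,.176,.2535]),('w5',st['tcp_pos'])):
    Q=np.load(f+'.npz')['P'].reshape(-1,3);Q=Q[np.isfinite(Q).all(1)];L=(Q-t)@Rt
    g=L[(np.abs(L[:,0])<.016)&(np.abs(L[:,1])<.055)&(L[:,2]>-.05)&(L[:,2]<.04)];print(f,np.sort(g[:,2])[[-200,-80,-30,-10,-3]])
E
python3 -m crank '[{"dp":[0,0,-0.5],"angular":[0,0,0]},{"dp":[0,0,-0.6],"angular":[0,0,0]},{"dp":[0,0,-0.6],"angular":[0,0,0]},{"dp":[0,0,-0.6],"angular":[0,0,0]},{"dp":[0,0,-0.6],"angular":[0,0,0]},{"dp":[0,0,-0.6],"angular":[0,0,0]},{"dp":[0,0,-0.6],"angular":[0,0,0]},{"dp":[0,0,-0.5],"angular":[0,0,0]},{"dp":[0,0,-0.3],"angular":[0,0,0]},{"dp":[0,0,-0.2],"angular":[0,0,0]},{"dp":[0,0,0],"angular":[0,0,0]},{"dp":[0,0,0],"angular":[0,0,0]}]'
```

```text
w4 [0.00711894 0.00983441 0.01199274 0.01304544 0.01349715]
w5 [0.00512697 0.00754411 0.00859899 0.00937107 0.00981584]
t: 12.1
tcp_pos: [0.5102, 0.1205, 0.0569]
tool_rot: [0.999, 0.04, 0.001, 0.001]
force: [-0.6, 0.1, 0.4]
finger_gap: 0.849
gripper_force: 0.0
```

```bash
python3 -m crank '[{"dp":[-0.03,-0.02,-0.1],"angular":[0,0,0]},{"dp":[0,0,0],"angular":[0,0,0]}]'
python3 -m crank '[{"dp":[0,0,0],"angular":[0,0,0]},{"dp":[0,0,0],"angular":[0,0,0]},{"dp":[0,0,0],"angular":[0,0,0]},{"dp":[0,0,0],"angular":[0,0,0]},{"dp":[0,0,0],"angular":[0,0,0]},{"dp":[0,0,0],"angular":[0,0,0]},{"dp":[0,0,0],"angular":[0,0,0]},{"dp":[0,0,0],"angular":[0,0,0]}]' 0.8 30
```

```text
t: 12.3
tcp_pos: [0.5089, 0.1197, 0.0536]
tool_rot: [0.999, 0.04, 0.001, 0.001]
force: [-0.5, -0.2, 0.2]
finger_gap: 0.848
gripper_force: 0.0
t: 13.1
tcp_pos: [0.5091, 0.1196, 0.0535]
tool_rot: [0.999, 0.04, 0.001, 0.001]
force: [-1.0, -2.0, 4.5]
finger_gap: 0.538
gripper_force: 30.5
```

```bash
python3 -m crank '[{"dp":[0,0,0.2],"angular":[0,0,0]},{"dp":[0,0,0.4],"angular":[0,0,0]},{"dp":[0,0,0.6],"angular":[0,0,0]},{"dp":[0,0,0.7],"angular":[0,0,0]},{"dp":[0,0,0.7],"angular":[0,0,0]},{"dp":[0,0,0.7],"angular":[0,0,0]},{"dp":[0,0,0.7],"angular":[0,0,0]},{"dp":[0,0,0.7],"angular":[0,0,0]},{"dp":[0,0,0.7],"angular":[0,0,0]},{"dp":[0,0,0.6],"angular":[0,0,0]},{"dp":[0,0,0.4],"angular":[0,0,0]},{"dp":[0,0,0.2],"angular":[0,0,0]},{"dp":[0,0,0],"angular":[0,0,0]},{"dp":[0,0,0],"angular":[0,0,0]}]'
python3 - <<'E'
from h import *
P,s,T=wrist('w6')
s=vision.snapshot('side');np.save('side2.npy',cloud(s));cv2.imwrite('pics/side2.png',s['image']);np.savez('side2m',K=s['mtx'],T=s['pose'])
a=cv2.resize(s['image'][60:360,80:380],(500,500));cv2.imwrite('pics/c6.png',np.hstack([a,cv2.resize(cv2.imread('pics/w6.png')[150:420,190:350],(296,500))]))
E
```

```text
t: 14.5
tcp_pos: [0.5084, 0.1197, 0.2507]
tool_rot: [0.999, 0.04, -0.0, 0.001]
force: [0.4, 0.5, -0.4]
finger_gap: 0.537
gripper_force: 30.9
```

View pics/c6.png

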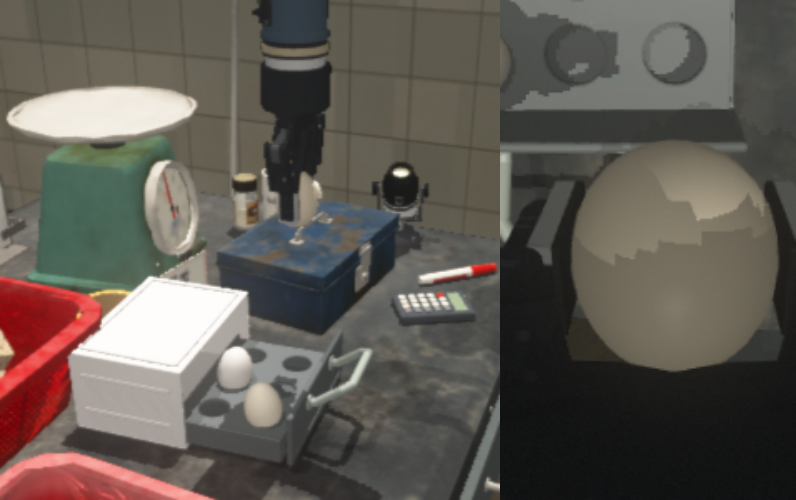

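The crop shows the egg held between the fingers, both hen eggs still standing, and the drawer out. I'll fit the egg's pose in the hand.

```bash
cat > egg.py <<'E'
from h import *
from scipy.optimize import least_squares
np.set_printoptions(precision=4,suppress=True)
def eggfit(clouds,st,verbose=True):
    Rt=R.from_quat(st['tool_rot']).as_matrix();t=st['tcp_pos'];res=[]
    for Q in clouds:
        L=(Q.reshape(-1,3)-t)@Rt;L=L[np.isfinite(L).all(1)];res.append(L)
    L=np.vstack(res);p=np.array([0,0,-.008,0,0])   # widest centre, tilt
    def local(p,X):
        Q=R.from_rotvec([p[3],p[4],0]).as_matrix();return (X-p[:3])@Q
    def sd(p,X):
        Y=local(p,X);h=np.where(Y[:,2]>0,.030,.038)
        k=np.sqrt((Y[:,0]**2+Y[:,1]**2)/.024**2+(Y[:,2]/h)**2)
        g=np.sqrt((Y[:,0]**2+Y[:,1]**2)/.024**4+(Y[:,2]/h**2)**2);return k*(k-1)/g
    for i in range(12):
        Y=local(p,L);d=sd(p,L);tol=.010 if i<4 else .005
        m=(np.abs(d)<tol)&(np.abs(Y[:,1])<.019)&(np.abs(Y[:,2])<.04)
        G=L[m];so=least_squares(lambda q:sd(q,G)*1000,p,loss='soft_l1',x_scale=[.01,.01,.01,.1,.1]);p=so.x
    Q=R.from_rotvec([p[3],p[4],0]).as_matrix();J=so.jac;cov=np.linalg.inv(J.T@J)
    blunt=p[:3]+Q@[0,0,.030];ax=-Q[:,2]  # tool frame, axis blunt->tip
    print('n',len(G),'widest',p[:3],'tiltdeg',np.degrees(p[3:]),'rms mm',np.std(so.fun),'blunt(tool)',blunt,'world blunt',Rt@blunt+t,'axis',Rt@ax)
    return blunt,ax,Rt@blunt+t,Rt@ax
E
python3 - <<'E'
from egg import *
st=sense();W=np.load('w6.npz')['P'];S=np.load('side2.npy')
eggfit([W],st);eggfit([S],st);eggfit([W]+[S]*10,st)
E
```

```text
n 10563 widest [ 0.0007 -0.0006 -0.0007] tiltdeg [ 0.5763 -0.5451] rms mm 0.43955793783193503 blunt(tool) [ 0.0004 -0.0009  0.0293] world blunt [0.5085 0.1206 0.221 ] axis [ 0.0112 -0.0079  0.9999]
n 293 widest [-0.0002  0.0014 -0.0004] tiltdeg [-1.1197  0.3197] rms mm 1.1002776282710924 blunt(tool) [0.     0.002  0.0296] world blunt [0.5084 0.1177 0.2208] axis [-0.0062  0.0205  0.9998]
n 13673 widest [ 0.0005  0.0001 -0.0008] tiltdeg [-1.7078 -0.8492] rms mm 0.7178560225101388 blunt(tool) [0.0001 0.001  0.0292] world blunt [0.5084 0.1187 0.2211] axis [0.0133 0.0323 0.9994]
```

The egg sits along the tool axis, with its blunt end 29.3 mm ahead of the TCP. I'll move to a 72 mm standoff on the port axis.

```bash
python3 -m crank '[{"dp":[0.01,-0.4,0],"angular":[-0.8,-0.2,0]},{"dp":[0.02,-0.785,0],"angular":[-1.36,-0.32,0]},{"dp":[0.02,-0.785,0],"angular":[-1.36,-0.32,0]},{"dp":[0.02,-0.785,0],"angular":[-1.36,-0.32,0]},{"dp":[0.02,-0.785,0],"angular":[-1.36,-0.32,0]},{"dp":[0.02,-0.785,0],"angular":[-1.36,-0.32,0]},{"dp":[0.02,-0.785,0],"angular":[-1.36,-0.32,0]},{"dp":[0.02,-0.785,0],"angular":[-1.36,-0.32,0]},{"dp":[0.02,-0.785,0],"angular":[-1.36,-0.32,0]},{"dp":[0.02,-0.785,0],"angular":[-1.36,-0.32,0]},{"dp":[0.02,-0.785,0],"angular":[-1.36,-0.32,0]},{"dp":[0.02,-0.785,0],"angular":[-1.36,-0.32,0]},{"dp":[0.02,-0.785,-0.1],"angular":[-1.36,-0.32,0]},{"dp":[0.02,-0.785,-0.1],"angular":[-1.36,-0.32,0]},{"dp":[0.02,-0.785,-0.1],"angular":[-1.36,-0.32,0]},{"dp":[0.02,-0.785,-0.1],"angular":[-1.36,-0.32,0]},{"dp":[0.02,-0.785,-0.2],"angular":[-1.36,-0.32,0]},{"dp":[0.02,-0.785,-0.2],"angular":[-1.36,-0.32,0]},{"dp":[0.01,-0.4,0],"angular":[-0.6,-0.15,0]},{"dp":[0,0,0],"angular":[0,0,0]}]'
python3 -m crank '[{"dp":[0,0,0],"angular":[0,0,0]},{"dp":[0,0,0],"angular":[0,0,0]}]'
python3 - <<'E'
from egg import *
from port import *
import port
st=sense();P,s,T=wrist('w7')
bt,ax,bw,aw=eggfit([P],st)
c=np.array([.5289,-.3462,.1342]);n=np.array([-.098,.4145,.905])
Rt=R.from_quat(st['tool_rot']).as_matrix();print(st['tcp_pos'],-Rt[:,2])
print('ang err deg',np.degrees(np.arccos(aw@n/np.linalg.norm(n))),'need rot',np.degrees(np.cross(aw,n)),'blunt-port in n',(bw-c)@n,'lateral',bw-c-n*((bw-c)@n))
Q=P.reshape(-1,3);Q=Q[np.isfinite(Q).all(1)];d=(Q-c)@n;r=np.linalg.norm(Q-c-d[:,None]*n,axis=1);print('ring pts',((np.abs(d)<.006)&(r>.0155)&(r<.0215)).sum())
E
```

```text
t: 16.6
tcp_pos: [0.5192, -0.306, 0.2267]
tool_rot: [0.975, 0.038, 0.042, 0.215]
force: [-0.7, 0.2, -0.8]
finger_gap: 0.536
gripper_force: 30.9
t: 16.8
tcp_pos: [0.5197, -0.3039, 0.2276]
tool_rot: [0.975, 0.039, 0.042, 0.215]
force: [0.3, -0.4, -0.8]
finger_gap: 0.535
gripper_force: 30.9
n 10545 widest [ 0.0005 -0.0008 -0.0006] tiltdeg [ 0.634  -0.6147] rms mm 0.4346920500025624 blunt(tool) [ 0.0002 -0.0011  0.0294] world blunt [ 0.5228 -0.3151  0.2005] axis [-0.0881  0.4062  0.9095]
[ 0.5197 -0.3039  0.2276] [-0.0995  0.4152  0.9043]
ang err deg 0.7828059840561138 need rot [-0.5385 -0.5365  0.1874] blunt-port in n 0.07349575602303808 lateral [ 0.0011  0.0007 -0.0002]
ring pts 933
```

Run:
```python
from port import *
import port
a=np.radians(103.3);x=np.array([np.cos(a),np.sin(a),0]);z=np.array([0,0,1.]);mid=np.array([.5328,-.3635,0]);s=.0177
for fs in(['w7'],['w2'],['w1'],['w1','w2','w7']):
    Q=np.vstack([np.load(f+'.npz')['P'].reshape(-1,3) for f in fs]);Q=Q[np.isfinite(Q).all(1)];t,h=.44,.134
    for i in range(12):
        n=np.sin(t)*x+np.cos(t)*z;c=mid+s*x+h*z;d=(Q-c)@n;r=np.linalg.norm(Q-c-d[:,None]*n,axis=1);g=Q[(np.abs(d)<.005)&(r>.0155)&(r<.0215)]
        t,h=least_squares(lambda p:(g-mid-s*x-p[1]*z)@(np.sin(p[0])*x+np.cos(p[0])*z)*1000,[t,h],loss='soft_l1').x
    V=np.linalg.svd(g-g.mean(0))[2][2];V*=np.sign(V[2])
    print(fs,len(g),t,h,'free n',V)
try:
    port.rays={'w7':holerays('w7',np.array([.5289,-.3462,.1342]))};refine(['w7'],np.array([.5289,-.3462,.1342]),np.array([-.098,.4145,.905]))
except Exception as e: print(e)
im=cv2.imread('pics/w7.png');cv2.imwrite('pics/w7c.png',cv2.resize(im[110:290,190:380],None,fx=3,fy=3,interpolation=cv2.INTER_NEAREST))
```

```text
['w7'] 923 0.4420811432394764 0.13422232922779204 free n [-0.0419  0.4203  0.9064]
['w2'] 966 0.4359029511559464 0.13437188465917232 free n [-0.0658  0.4134  0.9082]
['w1'] 546 0.436961925639842 0.13440485583448167 free n [-0.0605  0.4165  0.9071]
['w1', 'w2', 'w7'] 2437 0.43847419098887375 0.13432633810050265 free n [-0.0592  0.4166  0.9071]
w7 ell 285.6810302734375 281.5542907714844 96.24903869628906 143.0813446044922
['w7'] c [nan nan nan] n [0. 0. 1.] tilt 0.0 az 0.0 0 holeR nan nan res nanport.py:20: RuntimeWarning: Mean of empty slice.
  g=np.vstack(g);n=np.linalg.svd(g-g.mean(0))[2][2];n*=np.sign(n[2]);c=c-n*((c-g.mean(0))@n)
  ret = um.true_divide(
  ret = _var(a, axis=axis, dtype=dtype, out=out, ddof=ddof,
  arrmean = um.true_divide(arrmean, div, out=arrmean,
  ret = ret.dtype.type(ret / rcount)
```

View pics/w7c.png

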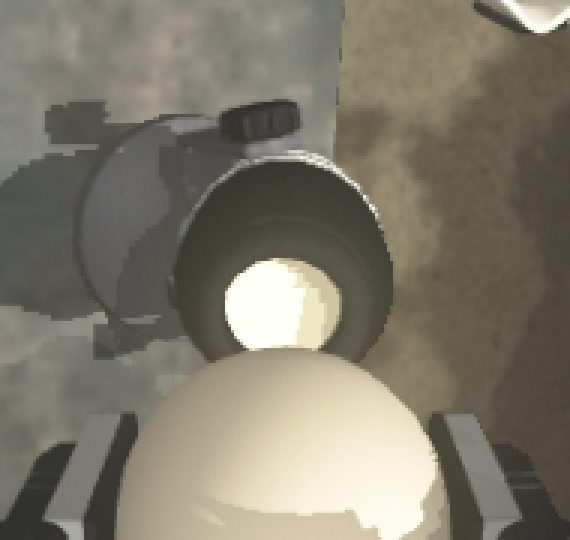

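The crop shows the hole at about (284,212) full-image, directly beyond the egg, and the tilt agrees across views at 0.438 rad. I'll advance along the axis.

```bash
python3 -m crank '[{"dp":[0.017,-0.085,-0.185],"angular":[-0.03,0,0]},{"dp":[0.017,-0.085,-0.185],"angular":[-0.03,0,0]},{"dp":[0.017,-0.085,-0.185],"angular":[-0.03,0,0]},{"dp":[0.017,-0.085,-0.185],"angular":[-0.03,0,0]},{"dp":[0.017,-0.085,-0.185],"angular":[-0.03,0,0]},{"dp":[0.017,-0.085,-0.185],"angular":[-0.03,0,0]},{"dp":[0.017,-0.085,-0.185],"angular":[-0.03,0,0]},{"dp":[0.017,-0.085,-0.185],"angular":[-0.03,0,0]},{"dp":[0.017,-0.085,-0.185],"angular":[-0.03,0,0]},{"dp":[0.017,-0.085,-0.185],"angular":[-0.03,0,0]},{"dp":[0,0,0],"angular":[0,0,0]},{"dp":[0,0,0],"angular":[0,0,0]}]'
cat > chk.py <<'E'
from egg import *
st=sense();P,s,T=wrist('w8')
s=vision.snapshot('side');S=cloud(s);t=vision.snapshot('top');Tp=cloud(t);cv2.imwrite('pics/top3.png',t['image'])
c=np.array([.529,-.3462,.1343]);n=np.array([-.0903,.4145,.9056])
Rt=R.from_quat(st['tool_rot']).as_matrix();print(st['tcp_pos'],-Rt[:,2])
for nm,C in(('w',[P]),('side',[S]),('top',[Tp])):
    try:
        bt,ax,bw,aw=eggfit(C,st);print(nm,'ang',np.degrees(np.arccos(min(1,aw@n/np.linalg.norm(n)))),'rot',np.degrees(np.cross(aw,n)),'gap',(bw-c)@n,'lat',bw-c-n*((bw-c)@n))
    except Exception as e: print(nm,e)
Pt=st['tcp_pos']+Rt[:,2]*.0294;print('tool based: gap',(Pt-c)@n,'lat',Pt-c-n*((Pt-c)@n))
a=cv2.resize(s['image'][100:220,250:390],(560,480),interpolation=cv2.INTER_CUBIC);cv2.imwrite('pics/s8.png',a)
E
python3 chk.py
```

```text
t: 18.05
tcp_pos: [0.5248, -0.3302, 0.1716]
tool_rot: [0.974, 0.039, 0.042, 0.217]
force: [0.2, 0.1, -0.9]
finger_gap: 0.536
gripper_force: 30.9
[ 0.5248 -0.3302  0.1716] [-0.0989  0.4202  0.902 ]
n 10556 widest [ 0.0005 -0.0007 -0.0006] tiltdeg [ 0.5798 -0.6108] rms mm 0.43887758369752233 blunt(tool) [ 0.0002 -0.0011  0.0294] world blunt [ 0.5278 -0.3416  0.1447] axis [-0.0877  0.412   0.907 ]
w ang 0.22115189782725858 rot [-0.1632 -0.1412  0.0484] gap 0.011423582741402372 lat [-0.0001 -0.0001  0.    ]
n 89 widest [0.0004 0.002  0.0007] tiltdeg [-7.5051  3.9658] rms mm 1.4814756877438533 blunt(tool) [0.0025 0.006  0.0304] world blunt [ 0.5306 -0.3481  0.147 ] axis [-0.1739  0.5268  0.832 ]
side ang 9.072162967921557 rot [ 7.5764  4.7172 -1.4037] gap 0.010545415590475051 lat [ 0.0025 -0.0062  0.0031]
top Singular matrix
tool based: gap 0.011441384165871609 lat [-0.0003 -0.0011  0.0005]
```

View pics/s8.png

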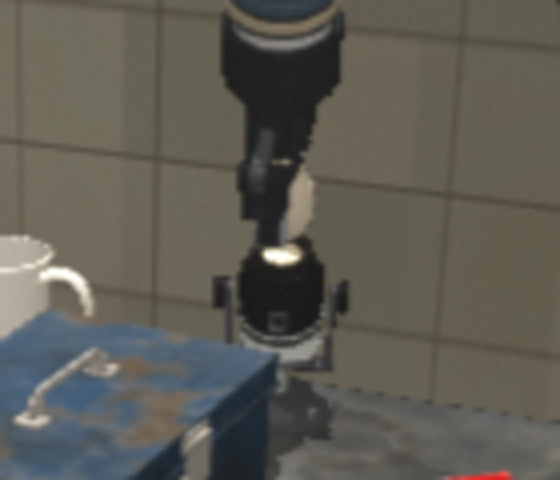

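The side crop shows the egg held just above the lamp's lit port, in line with it and not touching. The wrist-camera fit gives a gap of 11.4 mm, 0.2° off the axis and 0.1 mm off centre. I'll add a 0.5 mm nudge, let it settle, then hand in.

```bash
python3 -m crank '[{"dp":[0,0.01,0.017],"angular":[0,0,0]},{"dp":[0,0,0],"angular":[0,0,0]},{"dp":[0,0,0],"angular":[0,0,0]},{"dp":[0,0,0],"angular":[0,0,0]},{"dp":[0,0,0],"angular":[0,0,0]}]'
python3 -c "
from station import order
print(order.sign_off())"
```

```text
t: 18.7
tcp_pos: [0.5248, -0.3298, 0.1724]
tool_rot: [0.974, 0.039, 0.042, 0.217]
force: [0.0, 0.5, -1.0]
finger_gap: 0.537
gripper_force: 30.9
the job is handed in; nothing more can be done
None
```

I handed the job in at 18.7 s with the drawer pulled out to its stop and the duck egg held still at the lamp, its blunt end facing the rubber ring, about 12 mm off, centred and square by the wrist-camera fit; the hand-in returned no verdict.

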